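Push the stuck tablet roll home in its dispenser tube

ROBOT

A 6-joint arm with a two-finger parallel gripper is mounted at the origin on the work surface. World frame = base frame: x ahead of the robot, y to its left, z up, the work surface at z = 0. Lengths are in m, angles in rad, forces in N, time in s.
With the tool pointing down it reaches from about 0.35 to 0.975 m from the base axis. Payload 4.9 kg.
Tool frame: the origin (TCP) lies on the front face of the gripper's body, between the roots of the fingers; the fingertips stand ctrl.tip_extent ahead of it and the grasp point (between the pads) lies 54 mm ahead of it (ctrl.tip_extent is the distance from the TCP to the fingertips, in m); z points along the fingers, y is the line along which they close (so a half turn about z gives the same grasp; the last joint's range is limited). The gripper opens to 85 mm and grips with 20 to 120 N. Pads are 22 mm wide; open, the fingers measure 114 mm over their backs; the gripper's body (76 mm by 85 mm) begins 54 mm behind the grasp point. The pads swing forward as they close: fully open they stand 13 mm farther back than shut.
Start: joints at [-1.261, 0.053, 1.613, -0, 1.476, -0.119], TCP at [0.26, -0.568, 0.304] pointing down, gripper open.
Joint ranges: [-3.01, 3.01], [-1.01, 2.22], [0.06, 2.58], [-1.02, 4.17], [0.09, 2.62], [-3.14, 3.14]. Speed limits (rad/s): [2.57, 2.57, 3.14, 3.14, 3.14, 3.14].

INTERFACE

Orientations are given as a rotation vector (axis times angle).
In Python, from station import ctrl gives the robot as it stands.
- The arm moves only by the tool apply_moves, never from a script. Its argument "rows" is one flat list of numbers, 6 for each row, row after row: the shift along the tool's x, y, z normalised to -1 to 1, where 1 is 0.6 m, then the turn, a rotation vector about the tool's x, y, z normalised to -1 to 1, where 1 is 90 degrees. A call has 1 to 20 rows; each row is the pose to reach, as a shift and turn from the pose commanded when the call began, along the tool's axes at that moment; what a row does not reach only later rows make up. A row lasts 1/10 s, in which the tool goes at most 50 mm and 8.59 degrees, less where a joint would pass 70% of its speed; a pose out of reach is approached as far as the arm can. A call with a number of a shift or a turn outside -1 to 1 is refused whole. A call with a gripper value outside its range is refused whole. "grip" is the opening, from 0 (shut) to 1 (fully open), set as the call begins (left out, the last holds). The fingers move at their own pace and stop on an object; "grip_force" is the grip in N (left out, the last holds). Time passes only in rows, so rows that repeat a pose let the fingers close. It gives the time, the measured TCP pose, the force, the opening and the grip force at its end, in the units of the state.
- ctrl.get_obs(): the state, without advancing time (a new reading comes with each control period).
- ctrl.get_image(name): name is "scene" or "top" or "wrist"; returns (picture, depth): 384x512x3 uint8, blue, green, red; 384x512 float32, m along the optical axis (not along the pixel's ray), 0 where there is no reading.
- ctrl.camera_model(name): a dict with "mtx" (3x3 intrinsics, pixels), "k1" (the pictures are not rectified: a ray, as slopes to the right and down, at radius r is drawn at 1 + k1 r^2 times it, then the intrinsics apply), "R" (3x3) and "t" (3): a world point X has camera coordinates R X + t; the wrist camera has in their place "tool_from_camera" (4x4, takes a point from camera to tool coordinates, whose origin is the TCP and whose axes are the flange's). Camera axes: x right, y down, z forward; pixel columns grow to the right and rows downward; lengths in m; the calibration is good to about 2 mm. A picture is of the moment at which its call begins: read the wrist's pose just before it. camera_model takes no time and is no camera call.
- ctrl.finish_job(): hands the job in; it is judged then, once.
The state is a dict: "t": time; "q": joint angles; "dq": joint speeds; "effort": joint torques, N m; "tool_pos": TCP position; "tool_rot": TCP orientation; "contact_force": force on the tool from outside, world axes, zero at the start; "wrist_torque": the same for the moment, N m; "opening": finger opening in m; "grip_force": force on a finger pad.
Only numpy, scipy, OpenCV 4.12 (cv2) and the standard library are available. Lean on these libraries where they do the work, as an engineer would, in place of code of your own. Each camera call takes 0.05 s, during which the arm holds its last target. There are 200 camera calls.

TASK

A roll of tablets is stuck part-way down one of the two clear dispenser tubes on the health-check table. Take the packing rod from its holder, push the roll with it down to the bottom of that tube and press firmly for a moment, then stand the rod back in its holder and let go.

Things in the scene. Friction and masses are not known exactly. Their poses are not given: they have to be found in the camera images.
- rod: The packing rod: a straight aluminium rod 16 mm in diameter with a black round handle 30 mm in diameter on its upper end; 165 mm long in all, the handle being the top 50 mm (from 115 to 165 mm above the foot); about 0.14 kg. It stands loosely upright in the holder, handle up. Origin: centre of the flat foot; z runs up along the rod to the handle.
- holder: The rod's holder, fixed to the table: an opaque grey round base 84 mm in diameter and 12 mm thick with an upright grey cup on it, 72 mm high in all. The cup's bore is 27 mm in diameter and flares over the top 14 mm to a mouth 50 mm wide; its inner floor, on which the rod's foot stands, is 16 mm above the table. Origin: centre of the underside, on the table; z up along the bore.
- tube: The dispenser tube that has the tablet roll in it, fixed upright to the table: a clear plastic tube on a black round base 84 mm in diameter and 12 mm thick, 112 mm high in all. Bore 34 mm in diameter, flaring over the top 18 mm to a mouth 54 mm wide; inner floor 18 mm above the table. A second tube of the same shape, not listed, is empty; the tubes and the holder may stand in any order. Origin: centre of the underside, on the table; z up along the bore.
- roll: Five brown tablets (white top) joined in one rigid roll, 32 mm in diameter, 40 mm long, seen through the tube; it only slides up and down in it. It fits tightly: a push of about 3 N moves it and it stays where left. It starts 25 to 40 mm above the inner floor; home on that floor (top 58 mm above the table) it stops hard: press with 8 to 20 N for half a second. Origin: centre of its underside; z up.
Mind the look-alikes: they are no part of the job. What is shaped like the tube but turquoise is not meant. What is shaped like the rod but orange is not meant.

How it is judged:
On the way:
1. the roll is at the bottom of its tube (within 3 mm) and the rod presses on it with more than 4 N, for 0.1 s (z of roll in the frame of tube below 0.021 m and contact force between rod and roll above 4 N), for 0.1 s.
At the end, for the whole second after the job is handed in: The roll's underside is within 3 mm of the tube's inner floor; the rod stands foot down in its holder, its foot within 15 mm of the holder's axis and within 10 mm of the holder's inner floor, leaning less than 20 degrees, released and at rest (z of roll in the frame of tube below 0.021 m and horizontal distance between rod and holder below 0.015 m and z of rod in the frame of holder below 0.026 m and angle between rod's own z axis and vertical below 0.35 rad and linear speed of rod below 0.03 m/s); the robot touches nothing.
It also fails if it takes over 61 s, if anything falls off the work surface, if the arm or the gripper's body presses on something with over 40 N, if the wrist force passes 120 N, or if a joint passes its speed limit or range.

## Working session

There is one attempt and no reset: what is moved stays moved. The work goes in short steps, Python scripts to look and compute and a tool call to move; the robot and the scene stay as the last step left them, time stands still between calls to the robot, and variables do not carry over. Pictures are saved under pics/ and viewed, at most 10 in all, crops included, and the job is handed in when it is done.

Besides the shell and the picture viewer there is one more tool, called by a JSON object that holds its "op" and its "data". apply_moves: Moves the arm, as the interface text tells. Its arguments: {"type":"object","properties":{"rows":{"type":"array","items":{"type":"number"}},"grip":{"type":"number"},"grip_force":{"type":"number"}},"required":["rows"]}

```bash
mkdir -p pics; cat > h.py <<'E'
import numpy as np, cv2
from station import ctrl
def shot(n):
    p,d=ctrl.get_image(n); cv2.imwrite(f'pics/{n}_{len(__import__("os").listdir("pics"))}.png',p); np.savez(f'{n}.npz',p=p,d=d); return p,d
def ray(n,u,v):
    m=ctrl.camera_model(n); K=np.array(m['mtx']); k=m['k1']
    a=cv2.undistortPoints(np.array([[[u,v]]],float),K,np.array([k,0,0,0,0.]))[0,0]
    r=np.array([a[0],a[1],1.]); 
    return r,m
def world(n,u,v,z=None,d=None):
    r,m=ray(n,u,v)
    if n=='wrist':
        T=np.array(m['tool_from_camera']); o=ctrl.get_obs(); Rt=cv2.Rodrigues(np.array(o['tool_rot'],float))[0]
        C=Rt@T[:3,3]+o['tool_pos']; D=Rt@T[:3,:3]@r
    else:
        R=np.array(m['R']); C=-R.T@np.array(m['t']); D=R.T@r
    s=d if d is not None else (z-C[2])/D[2]
    return C+s*D
E
python3 - <<'E'
from h import *
a=shot('scene')[0];b=shot('top')[0]
o=ctrl.get_obs();print(o,ctrl.tip_extent)
for n in('scene','top'):
    m=ctrl.camera_model(n);R=np.array(m['R']);print(n,-R.T@np.array(m['t']),R[2],m['k1'],m['mtx'])
print(ctrl.camera_model('wrist')['tool_from_camera'])
E
ls pics
```

```text
{'t': 0.1, 'q': array([-1.26097401e+00,  5.32806635e-02,  1.61416579e+00,  3.17963756e-05,
        1.47600051e+00, -1.19030486e-01]), 'dq': array([ 1.00026755e-03, -2.96143987e-04, -3.41439669e-03,  6.12469037e-05,
       -1.14424858e-04, -5.29754525e-04]), 'effort': array([ 1.54297768e-04, -3.94900990e+01, -3.71363318e+01, -1.43157299e-04,
        3.90902802e-03, -4.39359354e-06]), 'tool_pos': array([ 0.25974846, -0.56799186,  0.30278671]), 'tool_rot': array([-3.06784026e+00, -6.68092001e-01,  2.27818664e-04]), 'contact_force': array([ 0.3752758 ,  0.32569181, -0.4303463 ]), 'wrist_torque': array([-0.00768373,  0.0248994 , -0.00243567]), 'grip_force': 0.0, 'opening': 0.08541057455369512} 0.0726
scene [ 1.0630251  -0.37673434  0.77006416] [-0.51185393  0.4539222  -0.72935602] -0.14539247300908154 [[479.70889484   0.         246.88898148]
 [  0.         479.70889484 187.89094794]
 [  0.           0.           1.        ]]
top [0.48950886 0.03397943 0.94073574] [ 0.09996962  0.0092602  -0.9949474 ] -0.10420549003347973 [[375.67500193   0.         254.24414215]
 [  0.         375.67500193 201.40852613]
 [  0.           0.           1.        ]]
[[ 1.43838342e-03 -9.50202633e-01 -3.11629406e-01  7.96501990e-02]
 [ 9.99998496e-01  1.06486826e-03  1.36874320e-03 -3.01297360e-04]
 [-9.68739129e-04 -3.11630906e-01  9.50202736e-01 -7.04548285e-02]
 [ 0.00000000e+00  0.00000000e+00  0.00000000e+00  1.00000000e+00]]
scene_0.png
top_1.png
```

View pics/scene_0.png

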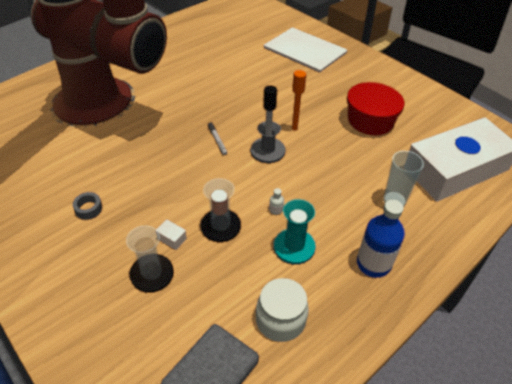

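View pics/top_1.png

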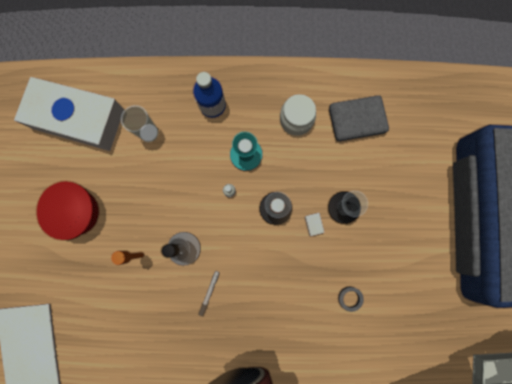

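Scene view. The tube candidates are:
- Black base at (220,224), with a brown, white-topped roll inside.
- Black base at (151,272), which looks empty.
- Turquoise tube at (295,245), a look-alike.

The rod candidates are the black handle at (270,98), standing in the grey holder at (268,150), and the orange look-alike at (299,85). The meant pair is the tube at (220,224) and the black-handled rod. I'll confirm that in one enlarged crop.

```bash
python3 - <<'E'
from h import *
s=np.load('scene.npz')['p'];t=np.load('top.npz')['p']
a=cv2.resize(s[75:300,120:325],None,fx=2.6,fy=2.6,interpolation=2)[:585,:400*2]
a=cv2.resize(s[75:295,125:325],(400,440),interpolation=2)
b=cv2.resize(t[180:280,150:370],(660,300))[:, :]
b=np.vstack([cv2.resize(t[180:280,150:250],(300,300)),cv2.resize(t[165:245,250:370],(300,200))])
a=cv2.resize(s[75:295,125:325],(454,500),interpolation=2)
cv2.imwrite('pics/crop1.png',np.hstack([a,b]))
D=np.load('top.npz')['d']
for n,u,v,z in [('top',278,205,None),('top',170,251,None),('top',190,248,None)]:
    print(n,u,v,D[v,u],world(n,u,v,d=D[v,u]))
# dark base masks in top
for nm,zz in (('top',.012),('scene',.012)):
    im=np.load(nm+'.npz')['p']; hsv=cv2.cvtColor(im,cv2.COLOR_BGR2HSV)
    m=((im.max(2)<60)).astype(np.uint8)
    n,l,st,c=cv2.connectedComponentsWithStats(m)
    for i in range(1,n):
        if 100<st[i,4]<2500: print(nm,st[i],c[i].round(1),world(nm,*c[i],z=zz).round(3))
E
```

```text
top 278 205 0.8483422 [ 0.56698916 -0.01193134  0.09544317]
top 170 251 0.7534682 [0.46280517 0.20981381 0.18239463]
top 190 248 0.92351884 [0.46514468 0.19969052 0.0116213 ]
top [330 108  56  33 153] [351.3 131.8] [ 0.765 -0.203  0.012]
top [329 192  28  32 442] [339.1 209.4] [ 0.566 -0.169  0.012]
top [ 83 194  16  40 186] [ 92.9 214.4] [0.544 0.451 0.012]
top [260 197  29  27 220] [271.  215.6] [0.548 0.001 0.012]
top [345 197  15  17 184] [352.2 204.4] [ 0.579 -0.202  0.012]
top [162 243  19  16 222] [171.5 250.3] [0.459 0.246 0.012]
top [223 367  49  17 662] [248.1 375.8] [0.157 0.052 0.012]
scene [ 286    0  105   44 1825] [345.4  17.5] [0.153 0.869 0.012]
scene [264  86  12  26 268] [269.6  98.2] [0.325 0.355 0.012]
scene [253 125  22  29 327] [264.6 142.8] [0.448 0.224 0.012]
scene [ 76 204  25  15 138] [ 89.3 213.1] [ 0.37  -0.202  0.012]
scene [201 211  39  31 918] [220.2 226.3] [ 0.576 -0.016  0.012]
scene [285 222  16  29 166] [290.9 234.4] [0.684 0.078 0.012]
scene [439 247  55  66 578] [462.1 287.6] [0.989 0.232 0.012]
scene [ 130  255   43   37 1109] [151.6 274.6] [ 0.582 -0.186  0.012]
scene [  0 326  33  58 389] [ 14.5 357.9] [ 0.571 -0.463  0.012]
scene [  0 359  14  25 130] [  5.2 373.5] [ 0.587 -0.489  0.012]
```

View pics/crop1.png

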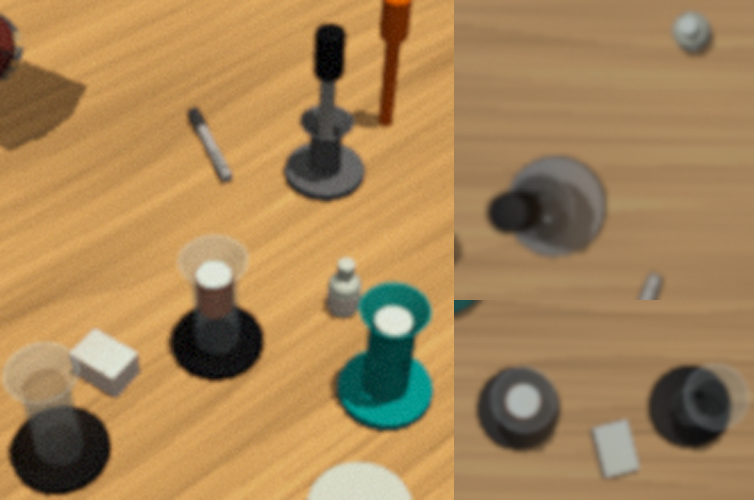

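The crop confirms it: the brown, white-topped roll is in the middle tube, the left black tube is empty, and the rod stands in the grey holder. I'll work out the axes and the first move.

```bash
cat >> h.py <<'E'
def move(p,yaw=None):
    """print normalised row taking tool from present pose to TCP p, tool pointing down with tool-x heading yaw"""
    from scipy.spatial.transform import Rotation as Ro
    o=ctrl.get_obs(); R=Ro.from_rotvec(o['tool_rot']); M=R.as_matrix()
    y0=np.arctan2(M[1,0],M[0,0]); y=y0 if yaw is None else yaw
    T=np.array([[np.cos(y),np.sin(y),0],[np.sin(y),-np.cos(y),0],[0,0,-1]]).T
    T=np.column_stack([[np.cos(y),np.sin(y),0],[np.sin(y),-np.cos(y),0],[0,0,-1]])
    print('t',round(o['t'],2),'tcp',o['tool_pos'].round(4),'yaw',round(y0,4),'F',o['contact_force'].round(2))
    print('shift',(M.T@(np.array(p)-o['tool_pos'])/.6).round(4),'turn',(Ro.from_matrix(M.T@T).as_rotvec()/(np.pi/2)).round(4))
E
python3 - <<'E'
from h import *
print('tube base',world('top',276,208.2,z=.012)); print('holder base',world('top',184.3,249,z=.012))
print('tube base s',world('scene',220.3,224.3,z=.012)); print('holder s',world('scene',268,150,z=.012))
print('roll s', world('scene',125+214/2.27,75+274/2.27,z=.095)); print('rodtop s',world('scene',270,89,z=.181))
print('rodtop',world('top',170.5,251,z=.181)); print('orange',world('top',120,258,z=.165))
for y in (0.43,0,-1.57): move([.463,.12,.32],y)
E
```

```text
tube base [ 0.56660443 -0.01156366  0.012     ]
holder base [0.46242976 0.21374547 0.012     ]
tube base s [ 0.5719279  -0.01218879  0.012     ]
holder s [0.4716791  0.21266193 0.012     ]
roll s [ 0.57030709 -0.00972967  0.095     ]
rodtop s [0.4664894  0.21460614 0.181     ]
rodtop [0.46277692 0.20911287 0.181     ]
orange [0.4453063  0.31923644 0.165     ]
t 0.1 tcp [ 0.2597 -0.568   0.3028] yaw 0.4288 F [ 0.38  0.33 -0.43]
shift [ 0.7849 -0.902  -0.0268] turn [-0.0012 -0.0002 -0.0007]
t 0.1 tcp [ 0.2597 -0.568   0.3028] yaw 0.4288 F [ 0.38  0.33 -0.43]
shift [ 0.7849 -0.902  -0.0268] turn [-1.20e-03  1.00e-04  2.73e-01]
t 0.1 tcp [ 0.2597 -0.568   0.3028] yaw 0.4288 F [ 0.38  0.33 -0.43]
shift [ 0.7849 -0.902  -0.0268] turn [-9.0000e-04  1.1000e-03  1.2725e+00]
```

{"op": "apply_moves", "data": {"rows": [0.8, -0.95, -0.06, 0, 0, 0, 0.8, -0.95, -0.06, 0, 0, 0, 0.8, -0.95, -0.06, 0, 0, 0, 0.8, -0.95, -0.06, 0, 0, 0, 0.8, -0.95, -0.06, 0, 0, 0, 0.8, -0.95, -0.06, 0, 0, 0, 0.8, -0.95, -0.06, 0, 0, 0, 0.8, -0.95, -0.06, 0, 0, 0, 0.8, -0.95, -0.06, 0, 0, 0, 0.8, -0.95, -0.06, 0, 0, 0, 0.8, -0.95, -0.06, 0, 0, 0, 0.8, -0.95, -0.06, 0, 0, 0, 0.8, -0.95, -0.06, 0, 0, 0, 0.8, -0.95, -0.06, 0, 0, 0, 0.8, -0.95, -0.06, 0, 0, 0, 0.8, -0.95, -0.06, 0, 0, 0, 0.8, -0.95, -0.06, 0, 0, 0, 0.8, -0.95, -0.06, 0, 0, 0], "grip": 1}}

```text
t: 1.9
tool_pos: [0.4592, 0.1488, 0.3394]
tool_rot: [3.07, 0.667, -0.001]
contact_force: [0.1, 0.4, 0.8]
opening: 0.0848
grip_force: 0.0
```

```bash
python3 - <<'E'
from h import *
move([.464,.208,.34]); print(ctrl.get_obs()['q'])
E
```

```text
t 1.9 tcp [0.4592 0.1488 0.3394] yaw 0.4279 F [0.08 0.42 0.79]
shift [ 0.0483 -0.0864 -0.001 ] turn [0.0001 0.0006 0.    ]
[ 1.59288903e-01 -3.16117174e-01  1.88896951e+00 -3.59391994e-04
  1.56963696e+00  1.30215003e+00]
```

{"op": "apply_moves", "data": {"rows": [0.048, -0.086, 0, 0, 0, 0, 0.048, -0.086, 0, 0, 0, 0, 0.048, -0.086, 0, 0, 0, 0, 0.048, -0.086, 0, 0, 0, 0]}}

```text
t: 2.3
tool_pos: [0.4642, 0.2072, 0.3398]
tool_rot: [3.069, 0.666, -0.0]
contact_force: [-0.3, -0.4, 0.1]
opening: 0.0851
grip_force: 0.0
```

```bash
python3 - <<'E'
from h import *
move([.464,.211,.214]); shot('wrist'); import os; print(os.listdir('pics'))
E
```

```text
t 2.3 tcp [0.4642 0.2072 0.3398] yaw 0.4274 F [-0.31 -0.4   0.08]
shift [ 0.0025 -0.006   0.2097] turn [0.0004 0.0002 0.    ]
['crop1.png', 'scene_0.png', 'top_1.png', 'wrist_3.png']
```

View pics/wrist_3.png

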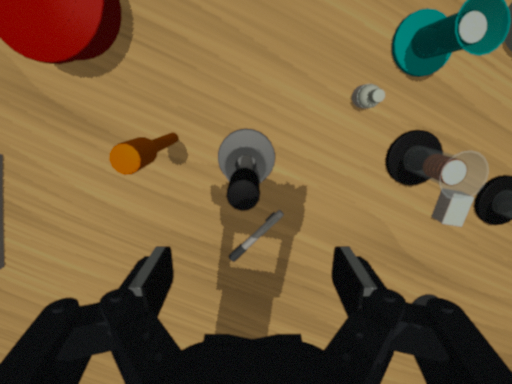

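The wrist view shows the rod's handle top at about (243,193), the holder's base centre at (247,157), the target tube's base at (414,158) and the roll's white top at (453,172). The orange rod at (125,158) is well clear.

```bash
python3 - <<'E'
from h import *
w=lambda u,v,z:print(u,v,world('wrist',u,v,z=z).round(4))
w(243,193,.181);w(247,157,.012);w(414,158,.012);w(453,172,.095);w(463,173,.112)
d=np.load('wrist.npz')['d']
for u,v in((243,193),(453,172)): print(d[v,u],world('wrist',u,v,d=d[v,u]).round(4))
E
```

```text
243 193 [0.4657 0.2164 0.181 ]
247 157 [0.4658 0.2157 0.012 ]
414 158 [ 0.5672 -0.0076  0.012 ]
453 172 [ 0.5672 -0.0096  0.095 ]
463 173 [ 0.5697 -0.0078  0.112 ]
0.24093936 [0.4658 0.2165 0.1811]
0.32392356 [ 0.5673 -0.0099  0.0947]
```

```bash
python3 - <<'E'
from h import *
move([.466,.215,.213])
E
```

```text
t 2.35 tcp [0.4642 0.2071 0.3399] yaw 0.4271 F [-0.74 -0.4  -0.62]
shift [ 0.0082 -0.0108  0.2114] turn [0.0003 0.0001 0.    ]
```

{"op": "apply_moves", "data": {"rows": [0.008, -0.011, 0.03, 0, 0, 0, 0.008, -0.011, 0.06, 0, 0, 0, 0.008, -0.011, 0.1, 0, 0, 0, 0.008, -0.011, 0.14, 0, 0, 0, 0.008, -0.011, 0.18, 0, 0, 0, 0.008, -0.011, 0.2, 0, 0, 0, 0.008, -0.011, 0.211, 0, 0, 0, 0.008, -0.011, 0.211, 0, 0, 0, 0.008, -0.011, 0.211, 0, 0, 0]}}

```text
t: 3.25
tool_pos: [0.4664, 0.2164, 0.2146]
tool_rot: [-3.07, -0.668, -0.003]
contact_force: [0.9, -0.0, -0.3]
opening: 0.0851
grip_force: 0.0
```

{"op": "apply_moves", "data": {"rows": [0, 0, 0, 0, 0, 0, 0, 0, 0, 0, 0, 0, 0, 0, 0, 0, 0, 0, 0, 0, 0, 0, 0, 0, 0, 0, 0, 0, 0, 0, 0, 0, 0, 0, 0, 0, 0, 0, 0, 0, 0, 0, 0, 0, 0, 0, 0, 0, 0, 0, 0, 0, 0, 0, 0, 0, 0, 0, 0, 0], "grip": 0.15, "grip_force": 80}}

```text
t: 4.25
tool_pos: [0.4661, 0.2166, 0.2139]
tool_rot: [-3.069, -0.668, -0.002]
contact_force: [-0.3, -0.8, 4.6]
opening: 0.0288
grip_force: 78.8
```

Gripped at about 29 mm opening, which matches the 30 mm handle. Next is the lift.

{"op": "apply_moves", "data": {"rows": [0, 0, -0.03, 0, 0, 0, 0, 0, -0.07, 0, 0, 0, 0, 0, -0.12, 0, 0, 0, 0, 0, -0.17, 0, 0, 0, 0, 0, -0.2, 0, 0, 0, 0, 0, -0.22, 0, 0, 0, 0, 0, -0.22, 0, 0, 0, 0, 0, -0.22, 0, 0, 0]}}

```text
t: 5.05
tool_pos: [0.4653, 0.2163, 0.3436]
tool_rot: [3.069, 0.668, -0.004]
contact_force: [-0.4, 0.1, -2.2]
opening: 0.0285
grip_force: 78.9
```

```bash
python3 - <<'E'
from h import *
move([.568,-.0095,.346]); print(ctrl.get_obs()['opening'])
p,d=shot('wrist'); 
q=ctrl.get_image('top')[0];s=ctrl.get_image('scene')[0]
cv2.imwrite('pics/lift.png',np.hstack([cv2.resize(p[150:384,130:380],(320,300)),cv2.resize(s[20:170,210:360],(480,480))[:300]]))
E
```

```text
t 5.05 tcp [0.4653 0.2163 0.3436] yaw 0.4288 F [-0.37  0.12 -2.23]
shift [-0.0008  0.4134 -0.0041] turn [-0.0002  0.0016 -0.    ]
0.028460792499975813
```

View pics/lift.png

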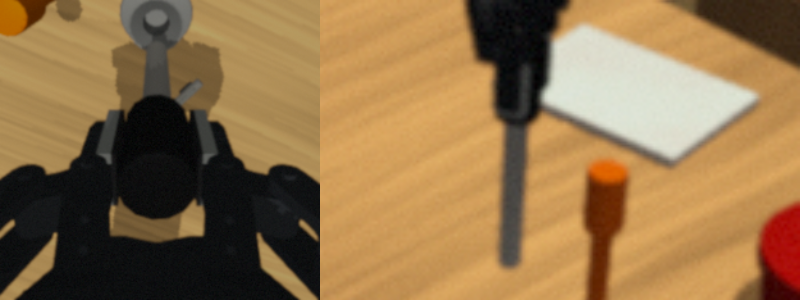

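The rod hangs almost straight in the gripper. The foot shows at wrist pixel (253,163) and scene pixel (269,102).

```bash
python3 - <<'E'
from h import *
for z in(.14,.146,.15):print(z,world('wrist',252.7,163.5,z=z).round(4),world('scene',269.4,101.5,z=z).round(4))
E
```

```text
0.14 [0.4847 0.2247 0.14  ] [0.4584 0.2226 0.14  ]
0.146 [0.4859 0.2253 0.146 ] [0.4642 0.2169 0.146 ]
0.15 [0.4866 0.2256 0.15  ] [0.468  0.2131 0.15  ]
```

```bash
python3 - <<'E'
from h import *
m=ctrl.camera_model('wrist');T=np.linalg.inv(np.array(m['tool_from_camera']));o=ctrl.get_obs();Rt=cv2.Rodrigues(np.array(o['tool_rot'],float))[0]
def pr(X):
    c=(T@np.r_[Rt.T@(np.array(X)-o['tool_pos']),1])[:3]
    uv=cv2.projectPoints(c[None],np.zeros(3),np.zeros(3),np.array(m['mtx']),np.array([m['k1'],0,0,0,0.]))[0][0,0]; return uv, ((uv-[130,150])*1.28)
for X in ([.4653,.2163,.146],[.4653,.2163,.26],[.466,.215,.016],[.466,.215,.072]):print(X,*pr(X))
E
```

```text
[0.4653, 0.2163, 0.146] [252.25598312 185.52799907] [156.48765839  45.4758388 ]
[0.4653, 0.2163, 0.26] [252.38105952 238.73681999] [156.64775619 113.58312959]
[0.466, 0.215, 0.016] [253.21613736 159.70918841] [157.71665582  12.42776116]
[0.466, 0.215, 0.072] [253.39278495 168.5561592 ] [157.94276473  23.75188378]
```

The light disc is the holder's floor. The true foot, at about (252,185), matches a vertical rod, so I'll carry it over to the tube.

{"op": "apply_moves", "data": {"rows": [0, 0.04, 0, 0, 0, 0, 0, 0.1, 0, 0, 0, 0, 0, 0.17, 0, 0, 0, 0, 0, 0.24, 0, 0, 0, 0, 0, 0.31, 0, 0, 0, 0, 0, 0.37, 0, 0, 0, 0, 0, 0.4, 0, 0, 0, 0, -0.001, 0.413, 0, 0, 0, 0, -0.001, 0.413, 0, 0, 0, 0, -0.001, 0.413, 0, 0, 0, 0, -0.001, 0.413, 0, 0, 0, 0]}}

```text
t: 6.3
tool_pos: [0.5679, -0.0078, 0.3453]
tool_rot: [-3.069, -0.671, 0.0]
contact_force: [-0.5, 0.2, -1.1]
opening: 0.0281
grip_force: 79.2
```

```bash
python3 - <<'E'
from h import *
move([.568,-.0095,.254])
p,d=shot('wrist'); s=ctrl.get_image('scene')[0]
cv2.imwrite('pics/over.png',np.hstack([cv2.resize(p[110:330,150:350],(364,400)),cv2.resize(s[100:260,140:300],(400,400))]))
E
```

```text
t 6.3 tcp [ 0.5679 -0.0078  0.3453] yaw 0.4305 F [-0.45  0.19 -1.14]
shift [-0.001   0.0027  0.1522] turn [-0.0003 -0.      0.    ]
```

View pics/over.png

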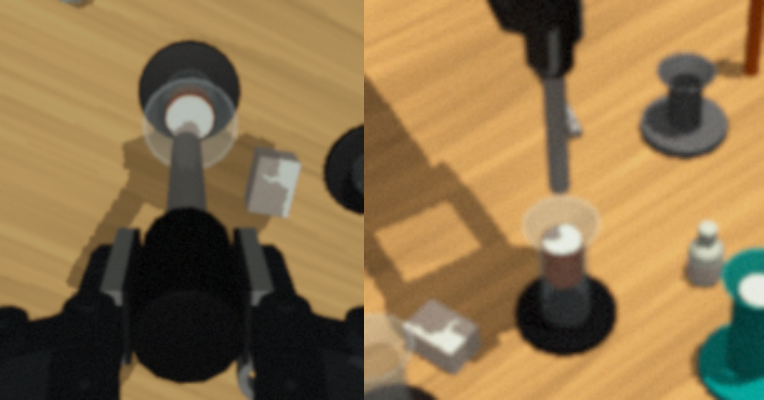

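The rod is over the tube with its foot about 2 mm to the left of the mouth's centre, well inside the 9 mm clearance. Next I descend to the roll and push.

{"op": "apply_moves", "data": {"rows": [-0.001, 0.003, 0.02, 0, 0, 0, -0.001, 0.003, 0.04, 0, 0, 0, -0.001, 0.003, 0.06, 0, 0, 0, -0.001, 0.003, 0.07, 0, 0, 0, -0.001, 0.003, 0.08, 0, 0, 0, -0.001, 0.003, 0.085, 0, 0, 0, -0.001, 0.003, 0.09, 0, 0, 0, -0.001, 0.003, 0.095, 0, 0, 0, -0.001, 0.003, 0.1, 0, 0, 0, -0.001, 0.003, 0.105, 0, 0, 0, -0.001, 0.003, 0.11, 0, 0, 0, -0.001, 0.003, 0.115, 0, 0, 0, -0.001, 0.003, 0.12, 0, 0, 0, -0.001, 0.003, 0.125, 0, 0, 0, -0.001, 0.003, 0.13, 0, 0, 0, -0.001, 0.003, 0.135, 0, 0, 0, -0.001, 0.003, 0.138, 0, 0, 0, -0.001, 0.003, 0.14, 0, 0, 0, -0.001, 0.003, 0.14, 0, 0, 0]}}

```text
t: 8.3
tool_pos: [0.5684, -0.0111, 0.2609]
tool_rot: [3.07, 0.668, -0.0]
contact_force: [-1.1, -0.1, -0.4]
opening: 0.0282
grip_force: 79.2
```

{"op": "apply_moves", "data": {"rows": [0, 0, 0.002, 0, 0, 0, 0, 0, 0.004, 0, 0, 0, 0, 0, 0.005, 0, 0, 0, 0, 0, 0.006, 0, 0, 0, 0, 0, 0.007, 0, 0, 0, 0, 0, 0.007, 0, 0, 0]}}

```text
t: 8.9
tool_pos: [0.5684, -0.0111, 0.257]
tool_rot: [3.07, 0.668, 0.0]
contact_force: [-0.2, -0.2, -0.2]
opening: 0.0284
grip_force: 79.2
```

{"op": "apply_moves", "data": {"rows": [0, 0, 0.001, 0, 0, 0, 0, 0, 0.002, 0, 0, 0, 0, 0, 0.003, 0, 0, 0, 0, 0, 0.003, 0, 0, 0]}}

```text
t: 9.3
tool_pos: [0.5686, -0.011, 0.256]
tool_rot: [3.07, 0.668, 0.001]
contact_force: [-1.6, 0.1, 4.1]
opening: 0.0283
grip_force: 79.3
```

{"op": "apply_moves", "data": {"rows": [0, 0, 0.001, 0, 0, 0, 0, 0, 0.001, 0, 0, 0, 0, 0, 0.001, 0, 0, 0]}}

```text
t: 9.6
tool_pos: [0.5688, -0.011, 0.2559]
tool_rot: [3.069, 0.668, 0.002]
contact_force: [-2.6, 0.2, 6.4]
opening: 0.0287
grip_force: 79.8
```

{"op": "apply_moves", "data": {"rows": [0, 0, 0.001, 0, 0, 0, 0, 0, 0.002, 0, 0, 0, 0, 0, 0.002, 0, 0, 0, 0, 0, 0.002, 0, 0, 0, 0, 0, 0.002, 0, 0, 0, 0, 0, 0.002, 0, 0, 0, 0, 0, 0.002, 0, 0, 0, 0, 0, 0.002, 0, 0, 0]}}

```text
t: 10.4
tool_pos: [0.569, -0.0109, 0.2558]
tool_rot: [3.069, 0.668, 0.003]
contact_force: [-2.8, 0.7, 9.2]
opening: 0.0278
grip_force: 80.1
```

```bash
python3 - <<'E'
from h import *
move([.568,-.0095,.346])
p,d=shot('wrist'); s=ctrl.get_image('scene')[0]
cv2.imwrite('pics/press.png',np.hstack([cv2.resize(p[110:330,150:350],(364,400)),cv2.resize(s[140:260,160:280],(400,400),interpolation=2)]))
E
```

```text
t 10.4 tcp [ 0.569  -0.0109  0.2558] yaw 0.4289 F [-2.82  0.73  9.21]
shift [-0.0002 -0.0028 -0.1503] turn [ 0.0004 -0.0011 -0.    ]
```

View pics/press.png

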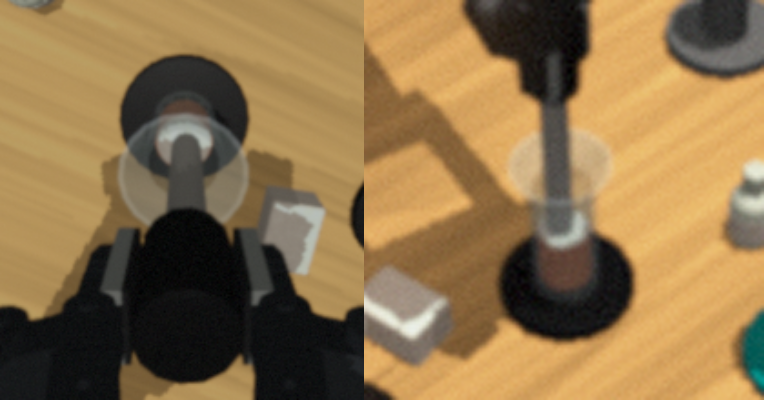

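The roll now sits on the tube's floor. The brown reaches down into the base, and a foot height of about 58 mm agrees. The press was about 10 N for more than 0.5 s, so I'll withdraw.

{"op": "apply_moves", "data": {"rows": [0, 0, -0.01, 0, 0, 0, 0, 0, -0.03, 0, 0, 0, 0, 0, -0.06, 0, 0, 0, 0, 0, -0.09, 0, 0, 0, 0, 0, -0.12, 0, 0, 0, 0, 0, -0.14, 0, 0, 0, 0, 0, -0.15, 0, 0, 0, 0, 0, -0.15, 0, 0, 0, 0, 0, -0.15, 0, 0, 0]}}

```text
t: 11.4
tool_pos: [0.5682, -0.011, 0.3425]
tool_rot: [-3.069, -0.668, 0.002]
contact_force: [-0.5, -0.2, -1.1]
opening: 0.0286
grip_force: 79.0
```

```bash
python3 - <<'E'
from h import *
move([.466,.215,.346])
E
```

```text
t 11.4 tcp [ 0.5682 -0.011   0.3425] yaw 0.4287 F [-0.45 -0.25 -1.12]
shift [ 0.0017 -0.4134 -0.0055] turn [-0.0005  0.0008 -0.    ]
```

{"op": "apply_moves", "data": {"rows": [0, -0.04, 0, 0, 0, 0, 0, -0.1, 0, 0, 0, 0, 0, -0.17, 0, 0, 0, 0, 0, -0.24, 0, 0, 0, 0, 0, -0.31, 0, 0, 0, 0, 0, -0.37, 0, 0, 0, 0, 0.002, -0.4, 0, 0, 0, 0, 0.002, -0.413, 0, 0, 0, 0, 0.002, -0.413, 0, 0, 0, 0, 0.002, -0.413, 0, 0, 0, 0, 0.002, -0.413, 0, 0, 0, 0]}}

```text
t: 12.5
tool_pos: [0.4669, 0.2139, 0.3432]
tool_rot: [3.07, 0.666, -0.001]
contact_force: [0.3, -0.2, -1.7]
opening: 0.0285
grip_force: 79.3
```

```bash
python3 - <<'E'
from h import *
move([.466,.215,.2135])
p,d=shot('wrist'); s=ctrl.get_image('scene')[0]
cv2.imwrite('pics/back.png',np.hstack([cv2.resize(p[110:330,150:350],(364,400)),cv2.resize(s[50:170,210:330],(400,400),interpolation=2)]))
E
```

```text
t 12.5 tcp [0.4669 0.2139 0.3432] yaw 0.4273 F [ 0.31 -0.19 -1.67]
shift [-0.0006 -0.0024  0.2162] turn [0.0002 0.0003 0.    ]
```

View pics/back.png

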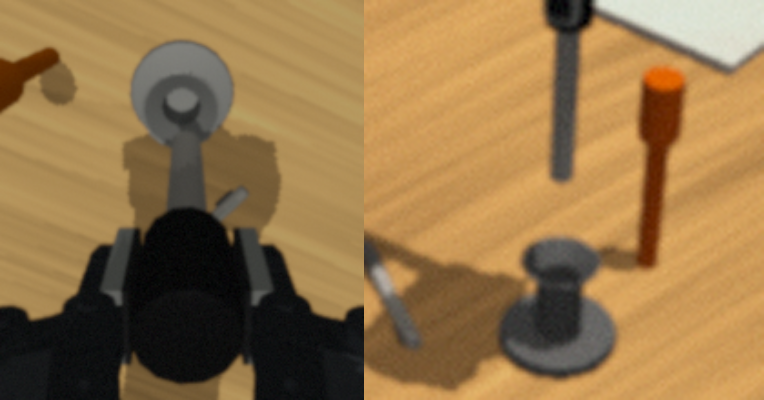

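The rod is above the holder, with the cup's bore about 1.5 mm to the left, which agrees with the computed correction. I'll lower it.

{"op": "apply_moves", "data": {"rows": [0, -0.002, 0.02, 0, 0, 0, 0, -0.002, 0.05, 0, 0, 0, 0, -0.002, 0.08, 0, 0, 0, 0, -0.002, 0.1, 0, 0, 0, 0, -0.002, 0.12, 0, 0, 0, 0, -0.002, 0.14, 0, 0, 0, 0, -0.002, 0.16, 0, 0, 0, 0, -0.002, 0.18, 0, 0, 0, 0, -0.002, 0.195, 0, 0, 0, 0, -0.002, 0.205, 0, 0, 0, 0, -0.002, 0.21, 0, 0, 0, 0, -0.002, 0.212, 0, 0, 0, 0, -0.002, 0.212, 0, 0, 0]}}

```text
t: 13.9
tool_pos: [0.4662, 0.216, 0.2166]
tool_rot: [-3.07, -0.668, -0.001]
contact_force: [0.6, -0.4, -1.4]
opening: 0.0284
grip_force: 79.3
```

{"op": "apply_moves", "data": {"rows": [0, 0, 0.002, 0, 0, 0, 0, 0, 0.003, 0, 0, 0, 0, 0, 0.003, 0, 0, 0]}}

```text
t: 14.2
tool_pos: [0.4661, 0.2159, 0.2146]
tool_rot: [-3.07, -0.668, -0.0]
contact_force: [-0.6, -0.4, -1.6]
opening: 0.028
grip_force: 79.3
```

{"op": "apply_moves", "data": {"rows": [0, 0, 0, 0, 0, 0, 0, 0, 0, 0, 0, 0, 0, 0, 0, 0, 0, 0, 0, 0, 0, 0, 0, 0, 0, 0, 0, 0, 0, 0, 0, 0, 0, 0, 0, 0, 0, 0, 0, 0, 0, 0, 0, 0, 0, 0, 0, 0, 0, 0, 0, 0, 0, 0, 0, 0, 0, 0, 0, 0], "grip": 1}}

```text
t: 15.2
tool_pos: [0.466, 0.2159, 0.2145]
tool_rot: [-3.07, -0.668, 0.0]
contact_force: [0.4, -0.4, 0.0]
opening: 0.0852
grip_force: 0.0
```

{"op": "apply_moves", "data": {"rows": [0, 0, -0.03, 0, 0, 0, 0, 0, -0.07, 0, 0, 0, 0, 0, -0.12, 0, 0, 0, 0, 0, -0.17, 0, 0, 0, 0, 0, -0.2, 0, 0, 0, 0, 0, -0.22, 0, 0, 0, 0, 0, -0.22, 0, 0, 0, 0, 0, -0.22, 0, 0, 0]}}

```text
t: 16.0
tool_pos: [0.4658, 0.2158, 0.3455]
tool_rot: [3.07, 0.668, -0.002]
contact_force: [-0.2, -0.2, -1.1]
opening: 0.0853
grip_force: 0.0
```

```bash
python3 - <<'E'
from h import *
p,d=shot('wrist'); s=ctrl.get_image('scene')[0]
cv2.imwrite('pics/end.png',np.hstack([cv2.resize(p[50:300,130:380],(400,400)),cv2.resize(s[75:255,180:310],(289,400),interpolation=2)]))
E
```

```text
(no output)
```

View pics/end.png

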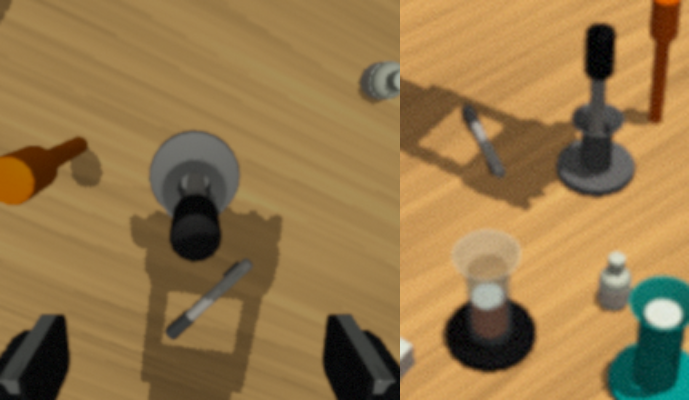

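The rod stands upright in its holder, the roll is at the bottom of its tube, and the gripper is clear.

```bash
python3 -c "
from station import ctrl
print(ctrl.finish_job())"
```

```text
the job is handed in; nothing more can be done
None
```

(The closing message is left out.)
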